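# Press a brass insert home on the bench arbor press

### The arm

A 6-joint arm with a two-finger parallel gripper is mounted at the origin on the work surface. World frame = base frame: x ahead of the robot, y to its left, z up, the work surface at z = 0. Lengths are in mm, angles in rad, forces in N, time in s.
With the tool pointing down it reaches from about 350 to 875 mm from the base axis. Payload 4.2 kg.
Tool frame: the origin (TCP) lies midway between the tips of the shut fingers; the grasp point (between the pads) lies 19 mm behind it; y points along the fingers, z is the direction in which the jaws open and shut, and the axes are right-handed (so a half turn about y gives the same grasp; the last joint's range is limited). The gripper opens to 87 mm and grips with 3 to 60 N. Pads are 19 mm wide; open, the fingers measure 117 mm over their backs; the gripper's body (75 mm by 190 mm) begins 51 mm behind the grasp point.
Start: joints at [1.371, 0.385, 0.008, 0, -1.194, -0.259], TCP at [276.762, 560.359, 222.55] pointing down, gripper open.
Joint ranges: [-3.14, 3.14], [-1.21, 2.06], [-1.07, 1.41], [-3.16, 2.05], [-2.99, -0.16], [-3.1, 3.1]. Speed limits (rad/s): [2.79, 2.79, 3.14, 3.14, 3.14, 3.14].

### API

Orientations are given as a rotation vector (axis times angle).
In Python, from plant import env, grab_frame, outline_of, landmark_of gives the robot as it stands. The module is installed in compiled form; this text tells all that it offers.
- The arm moves only by the tool send_rows, never from a script. Its argument "moves" is one flat list of numbers, 7 for each row, row after row: the shift along the tool's x, y, z in cm, then the turn, a rotation vector about the tool's x, y, z in rad, then the gripper command: -1 is shut, 1 is fully open, values between are in proportion. A call has exactly 5 rows; each row is the pose to reach, as a shift and turn from the pose commanded when the call began, along the tool's axes at that moment; what a row does not reach only later rows make up. A row lasts 1/12 s, in which the tool goes at most 41.7 mm and 7.16 degrees, less where a joint would pass 70% of its speed; a pose out of reach is approached as far as the arm can. A call with a gripper value outside its range is refused whole. The fingers move at their own pace and stop on an object; "force" is the grip in N (left out, the last holds). Time passes only in rows, so rows that repeat a pose let the fingers close, or fill a call up. It gives the time, the measured TCP pose, the force and the opening at its end, in the units of the state.
- env.get_state(): the state, without advancing time (a new reading comes with each control period).
- grab_frame(name): name is "scene" or "top" or "wrist"; returns a dict with "img" (420x560x3 uint8, red, green, blue), "camera_matrix" (3x3 intrinsics, pixels), "rvec" (rotation vector, rad) and "tvec" (3), from world to camera coordinates, as OpenCV has them; the wrist camera has in their place "tool_from_camera" (4x4, takes a point from camera to tool coordinates, whose origin is the TCP and whose axes are the tool frame's). Camera axes: x right, y down, z forward; pixel columns grow to the right and rows downward; lengths in mm; the calibration is good to about 2 mm. A picture is of the moment at which its call begins: read the wrist's pose just before it. There is no depth.
- env.sign_off(): hands the job in, once; it reports no verdict.
Trained networks look in the newest picture that a camera, given by its name, has taken for a name from the list of things; names that differ only in an ending like _2 or _b are one class to them, and where a whole thing is asked for, a point or a joint stands for the part that bears it (a point fixed in the world has none). Each returns a list of dicts, best first, with "score" (0 to 1); they miss things now and then, are a little off and sometimes report something else, mostly with a low value. They report only what shows in the picture. A call takes as long as a camera call. They do not tell look-alikes from the thing itself.
- outline_of(camera, thing): "mask" (420x560 bool, what is visible of it) and "box" ([left, top, right, bottom] in pixels, round what is visible of it).
- landmark_of(camera, thing): "pixel" ([column, row] in pixels: a listed point, or the origin of a listed thing).
The state is a dict: "time_s": time; "joints": joint angles; "joint_velocities": joint speeds; "tau": joint torques, N m; "ee_pos": TCP position; "eef_rot": TCP orientation; "ft_force": force on the tool from outside, world axes, zero at the start; "torque": the same for the moment, N m; "finger_gap": finger opening in mm.
Only numpy, scipy, OpenCV 4.12 (cv2) and the standard library are available. Lean on these libraries where they do the work, as an engineer would, in place of code of your own. Each camera call takes 0.05 s, during which the arm holds its last target. There are 200 camera calls.

### The job

With the press still locked, slide the wooden rail along the press's table, without lifting it, until the brass insert that stands proud is centred under the nose of the ram, and let go of the rail. Then flip the red safety catch fully over, and pull the black-knobbed lever down until the insert is pressed fully home. Finish while still holding the lever down with firm pressure on the insert, and leave the other things on the bench where they are.

Things in the scene. Friction and masses are not known exactly. Their poses are not given: they have to be found in the camera images.
- press: Green bench arbor press, fixed. Origin on the bench top right under the ram's axis; -x points to its open front, z up (mm): white-topped work table at z 45, x -200 to 45, y -180 to 180. Column x 60 to 135, y -30 to 30. Head x -44 to 135, y -30 to 52, z 185 to 262; the ram sticks up through it to z 316. Lever and catch are on the -y side, in the plane y = -55.
- nose (a point): Centre of the flat round end (16 mm across) of the steel ram, under the head. It is 86 mm above the bench with the lever up and goes straight down by 20 mm per rad of the lever, by rack and pinion.
- rail_mid (a point): Centre, half-way up, of the loose brown wooden rail lying flat on the press's white table: 50 mm wide (its x), 240 mm long (its y), 24 mm thick, 0.13 to 0.25 kg. The proud insert stands at y = -35 mm; another, already home, at y = -85 mm. The +y end is plain and can be gripped across the 50 mm width; a grip at y = +80 mm keeps the hand clear of the head.
- insert_top (a point): Centre of the top face of the proud brass insert in the rail: flange 18 mm across, 2 mm thick, on a pencilled cross. Its top is 10 mm above the rail's top face at the start and 2 mm above it when home.
- insert (a joint): How far the proud insert has been pressed into the rail (m): 0 at the start, 0.008 fully home (flange against the wood). It is a tight fit: about 35 N from the ram moves it, and it stays where it is left.
- catch (a joint): Angle of the red safety catch (rad): 0 locked, its nose behind the lever's tail; 0.95 flipped fully over, at its stop. The lever is free from about 0.4. Weighted over its centre, it falls to whichever side it leans and stays; the push needed is under 2 N.
- catch_knob (a point): Middle of the red thumb bar of the catch, 16 mm thick and 34 mm long (along the press's y), 80 mm from the catch's hinge. It stands about 300 mm above the bench, higher than the head. Flipping the catch carries it about 72 mm towards the front of the press (-x), in a flat arc that rises 9 mm and sinks again.
- catch_hinge (a point): Point on the hinge axis of the catch (axis along the press's y).
- lever (a joint): Angle of the lever (rad): 0 up, at rest, 38 degrees above level; grows as it is pulled down. Locked it has 0.06 of play. The nose meets the insert at about 0.35; the insert is home at about 0.75, where the lever stops firmly. A spring returns it when let go. Pull at the knob: 4 to 7 N while free, about 10 N while the insert moves.
- lever_ball (a point): Centre of the black ball knob, 34 mm across, on the end of the lever, 170 mm from its hinge. Up it is 330 mm above the bench, in front of the head; pulled down about 210 mm, 35 mm further to the front.
- lever_hinge (a point): Point on the hinge axis of the lever (axis along the press's y), 225 mm above the bench.
- ram: The steel ram (24 mm square bar); its origin is the same point as the nose.
- rail: The same wooden rail with its inserts; origin at the centre of its underside.
- glue: Bystander: yellow glue bottle, 60 mm across, 180 mm tall, origin at its foot.
- tray: Bystander: blue tray of spare inserts, 120 x 90 x 30 mm, origin under its centre.
- sanding_block: Bystander: cork sanding block, 110 x 66 x 33 mm, origin under its centre.
- mallet: Bystander: wooden mallet lying down, 320 mm long, head 60 mm high, origin under its head.
- finished_rail: Bystander: a finished rail, 50 x 240 x 24 mm, with two inserts home, lying on the bench (not on the press).
- f_clamp: Bystander: red F-clamp lying flat, 300 mm long, 26 mm high, origin under its bar.
- try_square: Bystander: wood and steel try square, blade 175 mm, 16 mm high, origin under its stock.
Mind the look-alikes: they are no part of the job. What is shaped like the rail but blue is not meant.

How it is judged (in metres and radians):
On the way, in this order (a step that is already met when the one before it is completed fails the run):
1. the proud insert is under the ram's nose, centred within 4 mm, with the catch still locked and the insert not yet pressed (horizontal distance between insert_top and nose below 0.004 m and value of joint catch below 0.15 rad and value of joint insert below 0.001 m and linear speed of rail below 0.01 m/s), for 0.3 s.
2. the rail is let go and the catch flipped over, the insert still centred (value of joint catch above 0.7 rad and horizontal distance between insert_top and nose below 0.005 m and value of joint insert below 0.001 m and contact force between each of the arm, the fingers and rail below 0.3 N), for 0.1 s.
3. the lever is pulled down and the insert is home (value of joint insert above 0.007 m and value of joint lever above 0.66 rad and value of joint catch above 0.7 rad), for 0.3 s.
At the end, for the whole second after the job is handed in: The insert is within 1 mm of fully home and within 5 mm of the nose's centre, the catch is over (past 0.7 rad), the lever is held down steady (past 0.66 rad), the ram presses the insert with over 15 N, and the rail lies flat, untouched by the robot (all of step 3 and contact force between ram and rail above 15 N and horizontal distance between insert_top and nose below 0.005 m and angle between rail's own z axis and vertical below 0.05 rad and velocity of joint lever between -0.1 and 0.1 rad/s and contact force between each of the arm, the fingers and rail below 0.3 N); the arm keeps its last pose, push and grip.
It fails at once if the rail is lifted off the press's table by more than 20 mm (z of rail in the frame of press above 0.065 m).
It fails at once if one of the other things on the bench is moved by more than 30 mm (distance of any of glue, tray, sanding_block, mallet, finished_rail, f_clamp, try_square from where it was at the start of the episode above 0.03 m).
It also fails if it takes over 72 s, if anything falls off the work surface, if the arm or the gripper's body presses on something with over 40 N, if the wrist force passes 120 N, or if a joint passes its speed limit or range.

## Working session

There is one attempt and no reset: what is moved stays moved. The work goes in short steps, Python scripts to look and compute and a tool call to move; the robot and the scene stay as the last step left them, time stands still between calls to the robot, and variables do not carry over. Pictures are saved under pics/ and viewed, about 8 in all and at most 12, crops included, and the job is handed in when it is done.

Besides the shell and the picture viewer there is one more tool, called after "Emit:" by a JSON object that holds its "name" and its "arguments", one argument or row to a line. send_rows: Moves the arm, as the interface text tells. Its arguments: {"type":"object","properties":{"moves":{"type":"array","items":{"type":"number"}},"force":{"type":"number"}},"required":["moves"]}

```bash
mkdir -p pics
cat > h.py <<'E'
import numpy as np, cv2
from scipy.spatial.transform import Rotation as R
from plant import env, grab_frame, outline_of, landmark_of
def save(f,n,crop=None,s=1):
    im=f["img"][:,:,::-1]
    if crop: im=im[crop[1]:crop[3],crop[0]:crop[2]]
    if s!=1: im=cv2.resize(im,None,fx=s,fy=s,interpolation=cv2.INTER_CUBIC)
    cv2.imwrite("pics/"+n,im)
def cam(f,st=None):
    K=np.array(f["camera_matrix"],float)
    if "rvec" in f:
        Rm=cv2.Rodrigues(np.array(f["rvec"],float))[0]; return K,Rm,np.array(f["tvec"],float).ravel()
    T=np.eye(4);T[:3,:3]=R.from_rotvec(st["eef_rot"]).as_matrix();T[:3,3]=st["ee_pos"]
    M=np.linalg.inv(T@np.array(f["tool_from_camera"]));return K,M[:3,:3],M[:3,3]
def ray(c,p):
    K,Rm,t=c; d=Rm.T@np.linalg.inv(K)@np.array([p[0],p[1],1.]); return -Rm.T@t,d/np.linalg.norm(d)
def onz(c,p,z):
    o,d=ray(c,p); return o+d*(z-o[2])/d[2]
def proj(c,P):
    K,Rm,t=c; q=K@(Rm@np.array(P,float)+t); return q[:2]/q[2]
def tri(cs,ps):
    A=np.zeros((3,3));b=np.zeros(3)
    for c,p in zip(cs,ps):
        o,d=ray(c,p);M=np.eye(3)-np.outer(d,d);A+=M;b+=M@o
    return np.linalg.solve(A,b)
def state():
    s=env.get_state();return s
E
cat > a.py <<'E'
from h import *
st=state();print(st)
F={n:grab_frame(n) for n in("scene","top")}
ims=[]
for n in F:
    save(F[n],n+"0.png")
C={n:cam(F[n]) for n in F}
for n in F: print(n,"cam at",-C[n][1].T@C[n][2])
for th in["press","nose","rail_mid","insert_top","catch_knob","catch_hinge","lever_ball","lever_hinge","ram","rail","glue","tray","sanding_block","mallet","finished_rail","f_clamp","try_square"]:
    r={n:landmark_of(n,th)[:3] for n in F}
    print(th,{n:[(np.round(x["pixel"],1).tolist(),round(float(x["score"]),2)) for x in r[n]] for n in r}, 
     np.round(tri([C[n] for n in F],[r[n][0]["pixel"] for n in F]),1) if all(r.values()) else "")
E
python3 a.py
```

```text
{'time_s': 0.0, 'joints': array([ 1.37064288e+00,  3.85538155e-01,  6.61660066e-03, -4.80370398e-04,
       -1.19401432e+00, -2.58585481e-01]), 'joint_velocities': array([-0.00075509, -0.00041806,  0.00088098, -0.00044743, -0.00112744,
       -0.00091453]), 'tau': array([ 6.68533012e-04, -3.90669179e+01,  1.87399900e+01,  4.21972051e+00,
        1.10082564e-02, -1.88537529e-04]), 'ee_pos': array([276.48918549, 559.83525017, 221.46987732]), 'eef_rot': array([-0.45886421, -1.96403974,  1.96838426]), 'ft_force': array([-0.34422157,  0.65856308,  0.60884953]), 'torque': array([0.03838502, 0.04304406, 0.02684683]), 'finger_gap': 86.76632101845095}
scene cam at [1114.94791176 -675.81458224  920.90205956]
top cam at [ 331.10936162  -98.88992416 1515.8978662 ]
press {'scene': [([323.9, 274.7], 0.73)], 'top': [([245.7, 177.7], 0.76)]} [585.    6.   -9.4]
nose {'scene': [([324.2, 257.4], 0.59), ([304.5, 271.5], 0.38)], 'top': []} 
rail_mid {'scene': [([180.0, 245.6], 0.56)], 'top': [([326.0, 277.9], 0.84), ([163.2, 240.8], 0.73), ([331.5, 186.3], 0.47)]} [ 183.8 -301.9    7.6]
insert_top {'sce
[... 1013 characters left out ...]
 [ 696.6 -361.5    8. ]
tray {'scene': [([210.2, 294.4], 0.78)], 'top': [([334.3, 220.0], 0.66)]} [ 415.  -336.9   -6.5]
sanding_block {'scene': [([231.5, 322.9], 0.88)], 'top': [([332.1, 184.2], 0.95)]} [ 552.7 -340.     1.9]
mallet {'scene': [([139.4, 326.0], 0.88), ([380.2, 187.1], 0.39), ([324.8, 255.6], 0.15)], 'top': [([387.9, 223.5], 0.57)]} [ 394.6 -551.1    2.8]
finished_rail {'scene': [([339.7, 201.0], 0.55)], 'top': [([165.0, 241.0], 0.82), ([334.9, 217.0], 0.22)]} [341.3 335.2  -5.3]
f_clamp {'scene': [([408.6, 231.7], 0.68)], 'top': [([154.0, 165.8], 0.76)]} [641.2 376.   11.3]
try_square {'scene': [([157.3, 355.9], 0.88)], 'top': [([385.1, 195.9], 0.87)]} [ 505.1 -550.3   -7.5]
```

View pics/scene0.png

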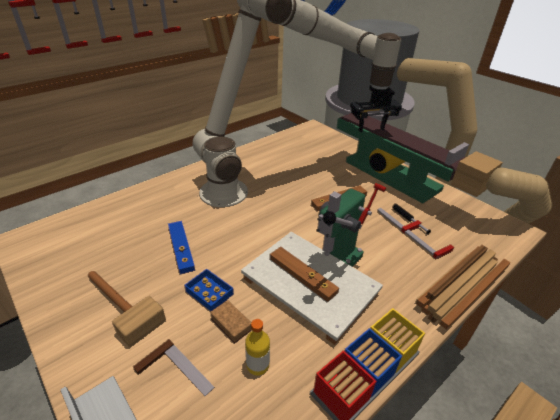

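View pics/top0.png

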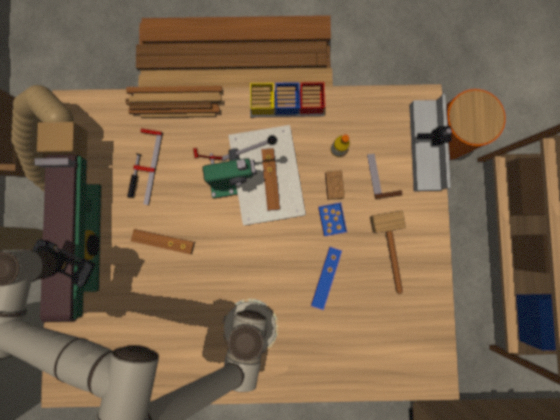

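The scene picture shows the brown rail with brass inserts at about (312,274) and (325,283), lying on the white table in front of the green press. In the top picture it is at (270,179).

Candidates for the rail:
- Brown rail on the white table, scene (302,271) / top (270,179). This is the one I choose.
- Blue rail, scene (180,246) / top (326,278). A look-alike.
- Finished brown rail, scene (340,200) / top (163,241). It lies on the bench, so it is a bystander.
- Loose wood bars at scene (465,280).

Next I fit the table and rail, and crop close.

```bash
cat > b.py <<'E'
from h import *
F={n:grab_frame(n) for n in("scene","top")};C={n:cam(F[n]) for n in F}
f=F["top"];im=f["img"].astype(int)
m=((im.min(2)>135)&(im.max(2)-im.min(2)<40)).astype(np.uint8)
m[:120]=0;m[235:]=0;m[:,:215]=0;m[:,320:]=0
m=cv2.morphologyEx(m,cv2.MORPH_CLOSE,np.ones((5,5)))
n,l,s,_=cv2.connectedComponentsWithStats(m);k=1+np.argmax(s[1:,4]);pts=cv2.findNonZero((l==k).astype(np.uint8))
r=cv2.minAreaRect(pts.astype(np.float32));bx=cv2.boxPoints(r);W=np.array([onz(C["top"],p,45) for p in bx])
print("table corners",np.round(W,1).tolist(),[round(np.linalg.norm(W[i]-W[i-1]),1) for i in range(4)])
o=outline_of("top","rail")
for q in o[:2]:
    b=cv2.boxPoints(cv2.minAreaRect(cv2.findNonZero(q["mask"].astype(np.uint8)).astype(np.float32)))
    V=np.array([onz(C["top"],p,69) for p in b]);print(q["score"],q["box"],np.round(V,1).tolist(),np.round(V.mean(0),1))
save(F["scene"],"crop1.png",(230,170,410,330),4.4)
E
python3 b.py
```

```text
table corners [[750.3, 73.7, 45.0], [788.0, -170.4, 45.0], [432.0, -221.0, 45.0], [396.3, 18.4, 45.0]] [np.float64(358.4), np.float64(247.0), np.float64(359.5), np.float64(242.1)]
0.95 [258.5, 146.6, 278.3, 212.7] [[685.7, -54.3, 69.0], [690.2, -104.6, 69.0], [449.8, -124.8, 69.0], [445.6, -75.1, 69.0]] [567.8 -89.7  69. ]
0.81 [309.3, 245.2, 343.5, 309.0] [[87.6, -229.1, 69.0], [309.0, -306.9, 69.0], [291.6, -358.7, 69.0], [70.6, -280.2, 69.0]] [ 189.7 -293.7   69. ]
```

View pics/crop1.png

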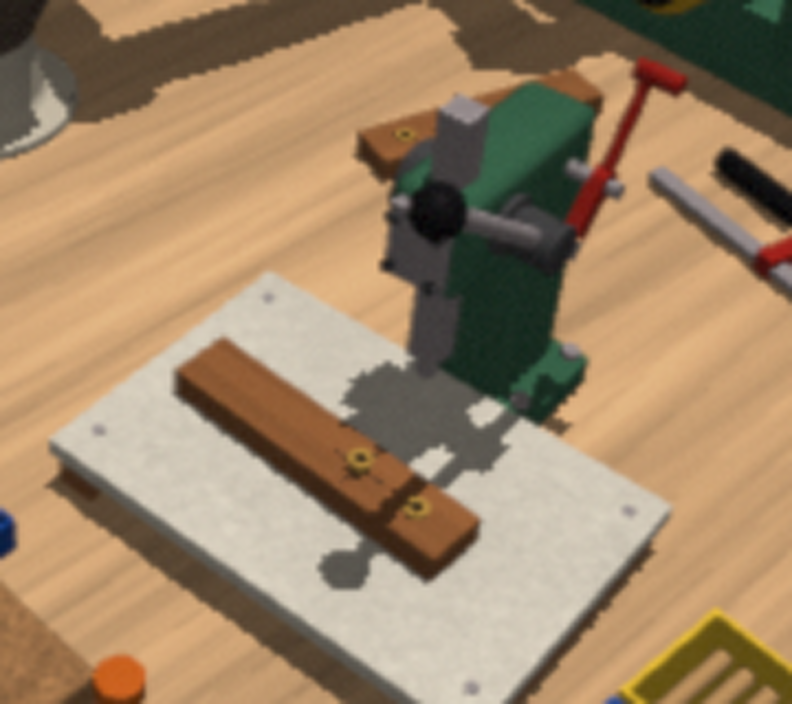

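The crop shows the brown rail on the white table. The proud insert is at crop (360,458), and it stands on a pencilled cross. The home insert is at (417,507). The catch is at (660,75) and the lever ball at (437,212). The press's front faces world -y, and the rail's plain end is towards the robot.

```bash
cat >> h.py <<'E'
def mv(P,Rt,st=None):
    "shift cm / turn in tool axes from measured pose to (P,Rt)"
    st=st or state();R0=R.from_rotvec(st["eef_rot"])
    d=R0.inv().apply(np.array(P)-st["ee_pos"])/10
    t=(R0.inv()*Rt).as_rotvec() if Rt is not None else np.zeros(3)
    print("shift",np.round(d,2),"turn",np.round(t,3),"rows",np.ceil(max(np.linalg.norm(d)/4.17,np.linalg.norm(t)/.125)))
def frame(yv,zv):
    yv=np.array(yv,float);yv/=np.linalg.norm(yv);zv=np.array(zv,float);zv-=yv*(zv@yv);zv/=np.linalg.norm(zv)
    return R.from_matrix(np.c_[np.cross(yv,zv),yv,zv])
E
python3 - <<'E'
from h import *
st=state();print(R.from_rotvec(st["eef_rot"]).as_matrix().round(3))
for s in(1,-1):
    mv((400,100,240),frame((0,0,-1),(-.084*s,.996*s,0)))
    mv((488,-96.5,180),frame((0,0,-1),(-.084*s,.996*s,0)))
for n in ["wrist"]:
    f=grab_frame(n);print(f["tool_from_camera"],f["camera_matrix"])
E
```

```text
[[-0.897  0.    -0.443]
 [ 0.443 -0.    -0.897]
 [-0.    -1.     0.   ]]
shift [-31.44  -1.74  35.82] turn [ 0.     2.599 -0.   ] rows 21.0
shift [-48.03   4.26  49.54] turn [ 0.     2.599 -0.   ] rows 21.0
shift [-31.44  -1.74  35.82] turn [-0.    -0.543 -0.   ] rows 12.0
shift [-48.03   4.26  49.54] turn [-0.    -0.543 -0.   ] rows 17.0
[[ 1.16624027e-03  9.59198098e-01  2.82732467e-01 -7.75167012e+01]
 [ 1.18397159e-03 -2.82733786e-01  9.59197688e-01 -1.61693040e+02]
 [ 9.99998619e-01 -7.83907766e-04 -1.46539882e-03 -1.24227805e+00]
 [ 0.00000000e+00  0.00000000e+00  0.00000000e+00  1.00000000e+00]] [[357.07501327   0.         282.84792894]
 [  0.         357.07501327 210.2873252 ]
 [  0.           0.           1.        ]]
```

Run:
```python
from h import *
st=state();R0=R.from_rotvec(st["eef_rot"]);P=np.array(st["ee_pos"]);tot=2.599
for i,w in enumerate([(330,420,240),(375,250,240),(405,100,240),(450,0,230),(488,-96,200)]):
    print(np.round(R0.inv().apply(np.array(w)-P)/10,1),"turn y",round(tot/5,3));R0=R0*R.from_rotvec([0,tot/5,0]);P=np.array(w,float)
print(R0.as_matrix().round(3))
```

```text
[-11.   -1.7  10.2] turn y 0.52
[-16.6   0.    5.8] turn y 0.52
[-15.2   0.   -1.9] turn y 0.52
[-7.1  1.  -8.4] turn y 0.52
[ -2.3   3.  -10.1] turn y 0.52
[[ 0.996  0.    -0.084]
 [ 0.084 -0.     0.996]
 [ 0.    -1.    -0.   ]]
```

Emit:
{"name": "send_rows", "arguments": {
  "moves": [-2.2, -0.3, 2, 0, 0.104, 0, 1, -4.4, -0.7, 4, 0, 0.208, 0, 1, -6.6, -1, 6.1, 0, 0.312, 0, 1, -8.8, -1.4, 8.1, 0, 0.416, 0, 1, -11, -1.7, 10.2, 0, 0.52, 0, 1]
}}

```text
time_s: 2.42
ee_pos: [330.6, 419.0, 239.9]
eef_rot: [-0.872, -1.628, 1.627]
ft_force: [0.9, 0.2, -0.3]
finger_gap: 87.4
```

Emit:
{"name": "send_rows", "arguments": {
  "moves": [-3.3, 0, 1.2, 0, 0.104, 0, 1, -6.6, 0, 2.3, 0, 0.208, 0, 1, -10, 0, 3.5, 0, 0.312, 0, 1, -13.3, 0, 4.6, 0, 0.416, 0, 1, -16.6, 0, 5.8, 0, 0.52, 0, 1]
}}

```text
time_s: 2.83
ee_pos: [374.9, 248.5, 239.9]
eef_rot: [-1.177, -1.259, 1.258]
ft_force: [1.1, -0.4, -0.2]
finger_gap: 86.7
```

Emit:
{"name": "send_rows", "arguments": {
  "moves": [-3, 0, -0.4, 0, 0.104, 0, 1, -6.1, 0, -0.8, 0, 0.208, 0, 1, -9.1, 0, -1.1, 0, 0.312, 0, 1, -12.2, 0, -1.5, 0, 0.416, 0, 1, -15.2, 0, -1.9, 0, 0.52, 0, 1]
}}

```text
time_s: 3.25
ee_pos: [404.6, 98.3, 240.0]
eef_rot: [-1.39, -0.87, 0.869]
ft_force: [-0.1, 0.3, 0.1]
finger_gap: 86.8
```

Emit:
{"name": "send_rows", "arguments": {
  "moves": [-1.4, 0.2, -1.7, 0, 0.104, 0, 1, -2.8, 0.4, -3.4, 0, 0.208, 0, 1, -4.3, 0.6, -5, 0, 0.312, 0, 1, -5.7, 0.8, -6.7, 0, 0.416, 0, 1, -7.1, 1, -8.4, 0, 0.52, 0, 1]
}}

```text
time_s: 3.67
ee_pos: [449.9, -1.7, 229.8]
eef_rot: [-1.52, -0.469, 0.467]
ft_force: [0.5, 0.1, -0.3]
finger_gap: 87.2
```

Emit:
{"name": "send_rows", "arguments": {
  "moves": [-0.5, 0.6, -2, 0, 0.104, 0, 1, -1, 1.2, -4, 0, 0.208, 0, 1, -1.5, 1.8, -6, 0, 0.312, 0, 1, -2, 2.4, -8, 0, 0.416, 0, 1, -2.3, 3, -10.1, 0, 0.52, 0, 1]
}}

```text
time_s: 4.08
ee_pos: [487.9, -97.9, 199.5]
eef_rot: [-1.57, -0.061, 0.061]
ft_force: [-0.1, 1.2, 0.9]
finger_gap: 87.0
```

```bash
cat > c.py <<'E'
from h import *
import sys
st=state();f=grab_frame("wrist");c=cam(f,st);save(f,sys.argv[1])
Z={"insert_top":79,"rail_mid":57,"nose":86,"rail":45}
for th in Z:
    for x in landmark_of("wrist",th)[:3]: print(th,np.round(x["pixel"],1),round(float(x["score"]),2),"at z",Z[th],np.round(onz(c,x["pixel"],Z[th]),1))
for q in outline_of("wrist","rail")[:1]:
    m=q["mask"].astype(np.uint8);b=cv2.boxPoints(cv2.minAreaRect(cv2.findNonZero(m).astype(np.float32)))
    print("box",np.round(b).tolist(),np.round([onz(c,p,69)[:2] for p in b],1).tolist())
E
python3 c.py w1.png
```

```text
insert_top [281.8 328.8] 0.42 at z 79 [607.1 -88.3  79. ]
rail_mid [285.4 280.5] 0.61 at z 57 [569.5 -87.8  57. ]
nose [389.2 314.1] 0.78 at z 86 [580.    4.5  86. ]
rail [284.8 277.7] 0.55 at z 45 [572.8 -88.1  45. ]
box [[254.0, 154.0], [315.0, 154.0], [315.0, 360.0], [254.0, 360.0]] [[451.1, -122.9], [447.3, -73.3], [646.7, -52.9], [651.3, -112.2]]
```

View pics/w1.png

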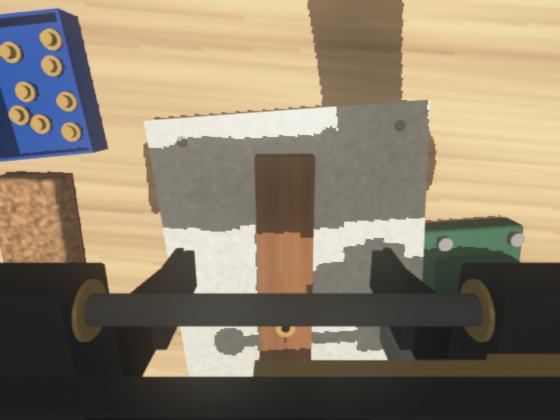

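The wrist picture shows the rail spanning columns 255 to 315, with its plain end at row 154, centred between the fingers. The proud insert is at (286,329). The estimate of the nose agrees with the table fit to about 3 mm. Descending to grip.

Emit:
{"name": "send_rows", "arguments": {
  "moves": [0, 3, 0.2, 0, 0, 0, 1, 0, 6, 0.2, 0, 0, 0, 1, 0, 9, 0.2, 0, 0, 0, 1, 0, 12, 0.2, 0, 0, 0, 1, 0, 15.1, 0.2, 0, 0, 0, 1]
}}

```text
time_s: 4.8
ee_pos: [488.2, -93.8, 48.5]
eef_rot: [-1.57, -0.069, 0.065]
ft_force: [0.3, -0.2, -0.5]
finger_gap: 87.4
```

Emit:
{"name": "send_rows", "arguments": {
  "moves": [0, 0, 0, 0, 0, 0, -1, 0, 0, 0, 0, 0, 0, -1, 0, 0, 0, 0, 0, 0, -1, 0, 0, 0, 0, 0, 0, -1, 0, 0, 0, 0, 0, 0, -1],
  "force": 15
}}

```text
time_s: 5.22
ee_pos: [487.9, -94.5, 49.3]
eef_rot: [-1.57, -0.066, 0.064]
ft_force: [0.0, 0.9, 0.3]
finger_gap: 61.5
```

Emit:
{"name": "send_rows", "arguments": {
  "moves": [0, 0, 0, 0, 0, 0, -1, 0, 0, 0, 0, 0, 0, -1, 0, 0, 0, 0, 0, 0, -1, 0, 0, 0, 0, 0, 0, -1, 0, 0, 0, 0, 0, 0, -1]
}}

```text
time_s: 5.63
ee_pos: [487.8, -94.9, 49.1]
eef_rot: [-1.57, -0.065, 0.065]
ft_force: [-2.3, 0.3, 5.2]
finger_gap: 49.8
```

Emit:
{"name": "send_rows", "arguments": {
  "moves": [-0.3, 0, 1.8, 0, 0, 0, -1, -0.6, 0, 3.6, 0, 0, 0, -1, -0.9, 0, 5.4, 0, 0, 0, -1, -1.2, 0, 7.2, 0, 0, 0, -1, -1.6, 0, 9, 0, 0, 0, -1]
}}

```text
time_s: 6.05
ee_pos: [465.2, -5.8, 49.0]
eef_rot: [-1.57, -0.067, 0.063]
ft_force: [0.1, -1.7, 2.7]
finger_gap: 49.8
```

```bash
python3 c.py w2.png
python3 - <<'E'
from h import *
st=state();print(st["ee_pos"],st["eef_rot"],st["ft_force"])
f=grab_frame("scene");c=cam(f);save(f,"s2.png",(280,170,380,310),4.2)
for th in("nose","insert_top","rail_mid"):
    for x in landmark_of("scene",th)[:3]: print(th,np.round(x["pixel"],1),round(float(x["score"]),2),np.round(onz(c,x["pixel"],{"nose":86,"insert_top":79,"rail_mid":57}[th]),1))
E
```

```text
box [[224.0, 195.0], [343.0, 195.0], [343.0, 359.0], [224.0, 359.0]] [[425.0, -32.0], [421.1, 16.5], [500.5, 26.9], [505.1, -29.2]]
[465.21233824  -6.31531486  49.03541616] [-1.56941969 -0.0670569   0.06449744] [-0.56577142  2.69378085  6.42005026]
nose [325.8 253.4] 0.78 [578.4   0.6  86. ]
insert_top [183.  247.5] 0.57 [ 269.9 -328.4   79. ]
rail_mid [181.9 244.9] 0.82 [ 234.7 -316.1   57. ]
rail_mid [320.6 252.8] 0.81 [547.2  12.9  57. ]
rail_mid [356.  222.7] 0.56 [519.4 219.7  57. ]
```

View pics/s2.png

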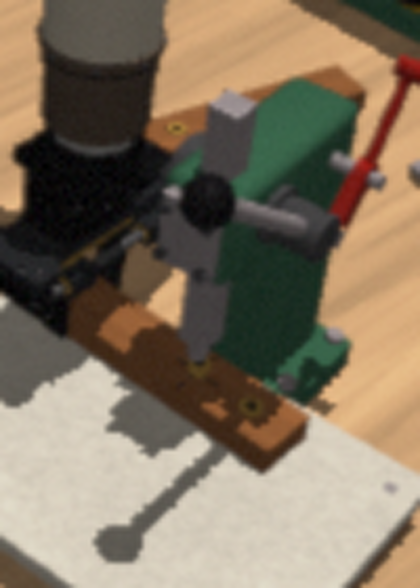

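The scene crop shows the insert at about crop (201,369), just below the ram's end at (199,357). Zooming in to measure the offset at this scale.

Run:
```python
from h import *
f=grab_frame("scene");c=cam(f);save(f,"s3.png",(305,232,355,272),15)
a=proj(c,(580,3,86));print("nose",a)
for P in((580,3,79),(584,3,79),(580,7,79),(580,3,316)):print(P,proj(c,P),(proj(c,P)-[305,232])*15)
```

```text
nose [326.72170015 253.33879238]
(580, 3, 79) [326.49068817 254.93392508] [322.36032252 344.00887624]
(584, 3, 79) [327.41392532 255.64142324] [336.20887983 354.62134855]
(580, 7, 79) [327.37840089 254.36500503] [335.67601341 335.47507549]
(580, 3, 316) [335.39000163 193.48435924] [ 455.85002452 -577.73461146]
```

View pics/s3.png

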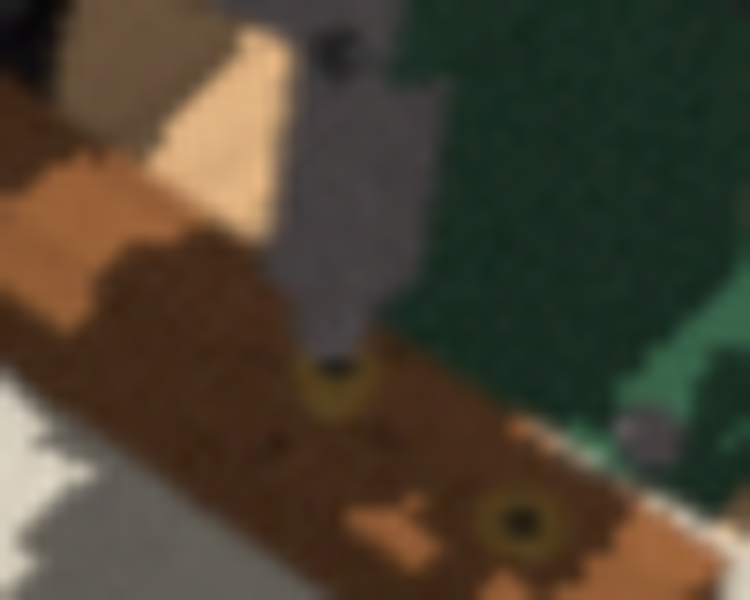

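At this scale the insert's hole is at crop (337,361) and the centre of the nose disc at about (336,331). That makes the insert centred to about 2 mm, but the line-of-sight direction is uncertain. I'll let go and look from the wrist camera at right angles to this view.

Emit:
{"name": "send_rows", "arguments": {
  "moves": [0, 0, 0, 0, 0, 0, 1, 0, 0, 0, 0, 0, 0, 1, 0, 0, 0, 0, 0, 0, 1, 0, 0, 0, 0, 0, 0, 1, 0, 0, 0, 0, 0, 0, 1]
}}

```text
time_s: 7.02
ee_pos: [464.1, -6.8, 48.2]
eef_rot: [-1.57, -0.064, 0.065]
ft_force: [-0.9, 0.5, -0.4]
finger_gap: 75.0
```

Emit:
{"name": "send_rows", "arguments": {
  "moves": [0, 0, 0, 0, 0, 0, 1, 0, 0, 0, 0, 0, 0, 1, -1, -3, -2, 0, 0, 0, 1, -3, -7, -5, 0, 0, 0, 1, -4, -11, -8, 0, 0, 0, 1]
}}

```text
time_s: 7.43
ee_pos: [433.0, -77.2, 142.2]
eef_rot: [-1.57, -0.063, 0.069]
ft_force: [0.6, 0.1, -0.5]
finger_gap: 86.7
```

Run:
```python
from h import *
st=state();print(st["ee_pos"])
h=np.array([.707,.707,0]);k=np.array([0,0,1.]);x=.656*h+.755*k;y=.755*h-.656*k
Rt=R.from_matrix(np.c_[x,y,np.cross(x,y)]);R0=R.from_rotvec(st["eef_rot"]);rv=(R0.inv()*Rt).as_rotvec();P=np.array(st["ee_pos"])
for w in [(450,-120,190),(510,-67,155)]:
    print(np.round(R0.inv().apply(np.array(w)-P)/10,2),"turn",rv.round(3)/2,np.linalg.norm(rv)/2);R0=R0*R.from_rotvec(rv/2);P=np.array(w,float)
```

```text
[433.00091265 -77.17145249 142.1846772 ]
[ 1.32 -4.79 -4.41] turn [ 0.149  -0.329  -0.4115] 0.5474576328075208
[5.47 6.51 2.  ] turn [ 0.149  -0.329  -0.4115] 0.5474576328075208
```

Emit:
{"name": "send_rows", "arguments": {
  "moves": [0.3, -1, -0.9, 0.03, -0.066, -0.082, 1, 0.6, -2, -1.8, 0.06, -0.132, -0.164, 1, 0.9, -3, -2.7, 0.09, -0.198, -0.247, 1, 1.1, -4, -3.6, 0.12, -0.264, -0.33, 1, 1.3, -4.8, -4.4, 0.149, -0.329, -0.411, 1]
}}

```text
time_s: 7.85
ee_pos: [450.0, -117.1, 188.2]
eef_rot: [-1.37, -0.596, 0.008]
ft_force: [-1.2, 0.3, -1.3]
finger_gap: 86.9
```

Emit:
{"name": "send_rows", "arguments": {
  "moves": [1.1, 1.3, 0.4, 0.03, -0.066, -0.082, 1, 2.2, 2.6, 0.8, 0.06, -0.132, -0.164, 1, 3.3, 3.9, 1.2, 0.09, -0.198, -0.247, 1, 4.4, 5.2, 1.6, 0.12, -0.264, -0.33, 1, 5.5, 6.5, 2, 0.149, -0.329, -0.411, 1]
}}

```text
time_s: 8.27
ee_pos: [506.4, -68.2, 152.5]
eef_rot: [-1.133, -1.042, -0.041]
ft_force: [0.2, -0.1, -1.7]
finger_gap: 87.2
```

Run:
```python
from h import *
g=grab_frame("wrist");st=state();f=grab_frame("wrist");c=cam(f,st)
print(st["time_s"],st["ee_pos"],"cam",-c[1].T@c[2])
for P in((580,3,86),(580,3,79),(582,1,79),(582,5,79),(580,3,69)):print(P,proj(c,P).round(1))
for th in("nose","insert_top"):
    for x in landmark_of("wrist",th)[:2]: print(th,np.round(x["pixel"],1),x["score"])
save(f,"w3.png")
```

```text
8.3167 [506.67362737 -67.88776211 149.03670354] cam [ 381.08013031 -179.33958613  210.71508324]
(580, 3, 86) [285.7 238.3]
(580, 3, 79) [285.3 230.7]
(582, 1, 79) [282.  230.9]
(582, 5, 79) [285.5 232.2]
(580, 3, 69) [284.9 220.2]
nose [286.8 237. ] 0.86
insert_top [283.9 230.8] 0.66
```

View pics/w3.png

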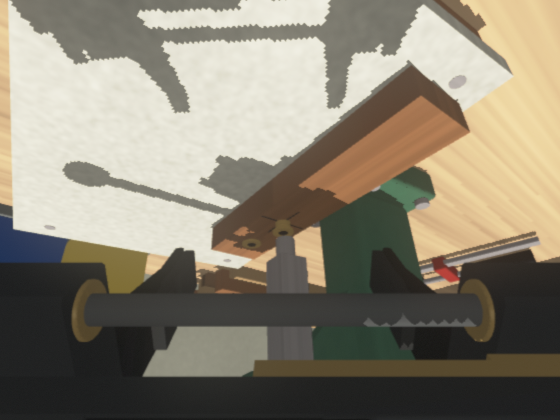

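The wrist picture, upside down, shows the nose at about (286,236) and the insert's flange at (283,228). One zoom for the columns.

Run:
```python
from h import *
st=state();f=grab_frame("wrist");c=cam(f,st)
save(f,"w4.png",(260,205,310,245),15)
for P in((580,3,86),(580,3,79),(581.4,1.6,79)):print(P,((proj(c,P)-[260,205])*15).round(1))
```

```text
(580, 3, 86) [393.7 499.2]
(580, 3, 79) [388.6 387.1]
(581.4, 1.6, 79) [353.7 389.4]
```

View pics/w4.png

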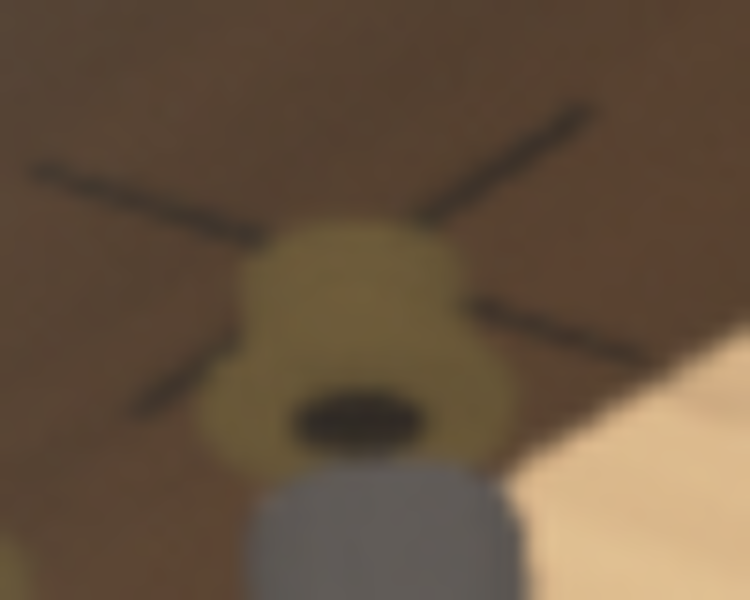

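In the zoom the insert's columns centre at about 359 and the nose's at about 383 (378 expected if centred). Together with the row, the insert is about 1.5 mm off in world +x, so step 1 is good. Next I estimate the catch and plan the way up to it.

```bash
cat >> h.py <<'E'
ux=np.array([-.148,.989,0]);uy=np.array([-.989,-.148,0]);O=np.array([582.,3,0])
def pw(x,y,z): return O+x*ux+y*uy+np.array([0,0,z])
def topress(P): d=np.array(P)-O; return np.array([d@ux,d@uy,P[2]])
def onplane(c,p,y=-55):
    o,d=ray(c,p); s=(y-(o-O)@uy)/(d@uy); return topress(o+s*d)
E
python3 - <<'E'
from h import *
F={n:grab_frame(n) for n in("scene","top")};C={n:cam(F[n]) for n in F}
for th in("catch_knob","catch_hinge","lever_ball","lever_hinge"):
    for n in F:
        for x in landmark_of(n,th)[:2]:
            print(th,n,np.round(x["pixel"],1),round(float(x["score"]),2),"plane" if n=="scene" else "z300/225/330", np.round(onplane(C[n],x["pixel"]) if n=="scene" else topress(onz(C[n],x["pixel"],{"catch_knob":300,"lever_ball":330}.get(th,227))),1))
st=state();Rt=R.from_matrix(np.c_[ux/np.linalg.norm(ux),[0,0,-1],uy/np.linalg.norm(uy)]);R0=R.from_rotvec(st["eef_rot"]);rv=(R0.inv()*Rt).as_rotvec();P=np.array(st["ee_pos"]);n=3
for w in [(440,-125,270),(440,-60,420),pw(175,-55,420)]:
    print(np.round(w,0),np.round(R0.inv().apply(np.array(w)-P)/10,2),"turn",(rv/n).round(3),np.linalg.norm(rv)/n);R0=R0*R.from_rotvec(rv/n);P=np.array(w,float)
E
```

```text
catch_knob scene [377.8 191.2] 0.46 plane [146.9 -55.  275.2]
catch_knob top [194.2 153.8] 0.53 z300/225/330 [143.8 -57.1 300. ]
catch_hinge scene [366.4 210.2] 0.92 plane [ 95.5 -55.  233.2]
catch_hinge scene [339.  202.5] 0.4 plane [-75.4 -55.  356.2]
catch_hinge top [214.3 160.6] 0.59 z300/225/330 [ 91.8 -41.6 227. ]
lever_ball scene [329.  217.7] 0.82 plane [-113.5  -55.   330.3]
lever_ball top [269.1 138.6] 0.87 z300/225/330 [-102.8  -58.8  330. ]
lever_hinge scene [351.8 223.9] 0.78 plane [ 17.2 -55.  228.9]
lever_hinge top [235.2 153.1] 0.76 z300/225/330 [ 17.  -55.7 227. ]
[ 440 -125  270] [  1.91 -14.51   0.44] turn [ 0.118 -0.322  0.238] 0.4176021763154858
[440 -60 420] [ 12.4  -10.4    2.31] turn [ 0.118 -0.322  0.238] 0.4176021763154858
[610. 184. 420.] [ 26.04   7.72 -12.23] turn [ 0.118 -0.322  0.238] 0.4176021763154858
```

Emit:
{"name": "send_rows", "arguments": {
  "moves": [0.4, -2.9, 0.1, 0.024, -0.064, 0.048, 1, 0.8, -5.8, 0.2, 0.047, -0.129, 0.095, 1, 1.1, -8.7, 0.3, 0.071, -0.193, 0.143, 1, 1.5, -11.6, 0.4, 0.094, -0.258, 0.19, 1, 1.9, -14.5, 0.4, 0.118, -0.322, 0.238, 1]
}}

```text
time_s: 9.43
ee_pos: [439.2, -126.0, 271.0]
eef_rot: [-1.172, -1.162, 0.405]
ft_force: [0.2, 0.9, 0.5]
finger_gap: 87.2
```

Emit:
{"name": "send_rows", "arguments": {
  "moves": [2.5, -2.1, 0.5, 0.024, -0.064, 0.048, -1, 5, -4.2, 0.9, 0.047, -0.129, 0.095, -1, 7.4, -6.2, 1.4, 0.071, -0.193, 0.143, -1, 9.9, -8.3, 1.8, 0.094, -0.258, 0.19, -1, 12.4, -10.4, 2.3, 0.118, -0.322, 0.238, -1]
}}

```text
time_s: 9.85
ee_pos: [439.7, -60.2, 421.6]
eef_rot: [-1.174, -1.258, 0.857]
ft_force: [0.4, 0.2, -0.1]
finger_gap: 61.7
```

Emit:
{"name": "send_rows", "arguments": {
  "moves": [3.2, 1, -1.5, 0.024, -0.064, 0.048, -1, 6.5, 1.9, -3, 0.047, -0.129, 0.095, -1, 9.7, 2.9, -4.6, 0.071, -0.193, 0.143, -1, 13, 3.9, -6.1, 0.094, -0.258, 0.19, -1, 16.2, 4.8, -7.6, 0.118, -0.322, 0.238, -1]
}}

```text
time_s: 10.27
ee_pos: [546.7, 93.2, 420.0]
eef_rot: [-1.133, -1.319, 1.321]
ft_force: [1.0, 0.6, 0.4]
finger_gap: 28.6
```

Run:
```python
from h import *
mv(pw(175,-55,420),R.from_matrix(np.c_[ux/np.linalg.norm(ux),[0,0,-1],uy/np.linalg.norm(uy)]))
print(topress(state()["ee_pos"]),state()["time_s"])
```

```text
shift [ 8.03 -0.01 -7.68] turn [-0.001  0.003 -0.001] rows 3.0
[ 94.44655154  21.53469784 420.01546686] 10.2667
```

Emit:
{"name": "send_rows", "arguments": {
  "moves": [2, 0, -2, 0, 0, 0, -1, 4, 0, -4, 0, 0, 0, -1, 6, 0, -6, 0, 0, 0, -1, 8, 0, -7.7, 0, 0, 0, -1, 8, 0, -7.7, 0, 0, 0, -1]
}}

```text
time_s: 10.68
ee_pos: [612.4, 185.9, 416.3]
eef_rot: [-1.13, -1.317, 1.321]
ft_force: [-1.2, -0.1, -1.6]
finger_gap: 1.7
```

Run:
```python
from h import *
st=state();f=grab_frame("wrist");c=cam(f,st);save(f,"w5.png");print(topress(st["ee_pos"]),st["finger_gap"])
for th,z in(("catch_knob",300),("catch_hinge",229),("lever_ball",330),("lever_hinge",225)):
    for x in landmark_of("wrist",th)[:2]: print(th,np.round(x["pixel"],1),round(float(x["score"]),2),np.round(topress(onz(c,x["pixel"],z)),1))
```

```text
[176.34385434 -57.11788317 416.2526311 ] 1.7189051019951227
catch_knob [277.9 160.7] 0.91 [141.8 -61.4 300. ]
catch_hinge [282.7 103. ] 0.88 [ 98.6 -57.5 229. ]
lever_hinge [286.6  15.4] 0.91 [ 24.2 -54.2 225. ]
```

View pics/w5.png

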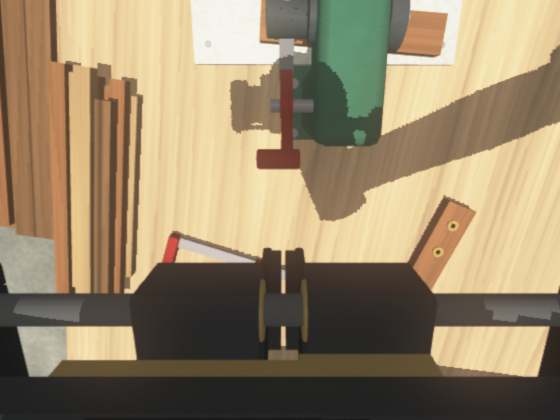

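The wrist picture shows the red thumb bar at (278,159) and the shut fingertips at (285,255), behind it. The bar is at about press (142,-60,300), which is consistent with its hinge at (99,-57). I descend behind it and push forward.

Emit:
{"name": "send_rows", "arguments": {
  "moves": [0.5, 2.5, 0.1, 0, 0, 0, -1, 0.5, 5, 0.1, 0, 0, 0, -1, 0.5, 7.5, 0.1, 0, 0, 0, -1, 0.5, 10, 0.1, 0, 0, 0, -1, 0.5, 12.3, 0.1, 0, 0, 0, -1]
}}

```text
time_s: 11.35
ee_pos: [608.1, 185.7, 296.7]
eef_rot: [-1.135, -1.318, 1.315]
ft_force: [0.4, -0.1, -0.1]
finger_gap: 0.6
```

Emit:
{"name": "send_rows", "arguments": {
  "moves": [-1, 0, 0, 0, 0, 0, -1, -2, 0, 0, 0, 0, 0, -1, -3, 0, 0, 0, 0, 0, -1, -4, 0, 0, 0, 0, 0, -1, -5, 0, 0, 0, 0, 0, -1]
}}

```text
time_s: 11.77
ee_pos: [617.2, 136.2, 299.3]
eef_rot: [-1.136, -1.321, 1.313]
ft_force: [0.6, 0.3, 0.4]
finger_gap: 0.3
```

Emit:
{"name": "send_rows", "arguments": {
  "moves": [-0.8, 0, 0, 0, 0, 0, -1, -1.6, 0, 0, 0, 0, 0, -1, -2.4, 0, 0, 0, 0, 0, -1, -3.2, 0, 0, 0, 0, 0, -1, -4, 0, 0, 0, 0, 0, -1]
}}

```text
time_s: 12.18
ee_pos: [622.1, 97.1, 296.4]
eef_rot: [-1.133, -1.317, 1.317]
ft_force: [-0.1, -0.4, -0.1]
finger_gap: 0.7
```

Run:
```python
from h import *
F={n:grab_frame(n) for n in("scene",)};C={n:cam(F[n]) for n in F};st=state();print(topress(st["ee_pos"]),st["ft_force"],st["time_s"])
for th in("catch_knob","lever_ball","catch_hinge"):
    for n in F:
        for x in landmark_of(n,th)[:2]: print(th,np.round(x["pixel"],1),round(float(x["score"]),2),onplane(C[n],x["pixel"]).round(1))
```

```text
[ 85.85079799 -53.51139499 296.51120066] [-0.27201429  0.4409325   0.4908011 ] 12.2333
catch_knob [367.6 197.3] 0.51 [ 84.9 -55.  286.1]
lever_ball [327.1 219.2] 0.62 [-121.6  -55.   330.4]
catch_hinge [365.9 210.6] 0.58 [ 92.6 -55.  233.3]
```

Emit:
{"name": "send_rows", "arguments": {
  "moves": [0, -2.5, 0, 0, 0, 0, -1, 0, -5, 0, 0, 0, 0, -1, 0, -7.5, 0, 0, 0, 0, -1, 0, -10, 0, 0, 0, 0, -1, 0, -12, 0, 0, 0, 0, -1]
}}

```text
time_s: 12.8
ee_pos: [622.3, 98.0, 419.1]
eef_rot: [-1.135, -1.32, 1.316]
ft_force: [-0.2, 0.6, 0.8]
finger_gap: 0.8
```

Run:
```python
from h import *
st=state();f=grab_frame("wrist");c=cam(f,st);save(f,"w6.png");print(topress(st["ee_pos"]),st["finger_gap"])
for th,z in(("catch_knob",300),("catch_hinge",229),("lever_ball",330),("lever_hinge",225)):
    for x in landmark_of("wrist",th)[:2]: print(th,np.round(x["pixel"],1),round(float(x["score"]),2),np.round(topress(onz(c,x["pixel"],z)),1))
```

```text
[ 88.01945798 -53.91682623 419.0783815 ] 0.8067473383080997
catch_knob [276.1 180.3] 0.81 [ 69.7 -60.4 300. ]
catch_hinge [278.7 196. ] 0.61 [100.7 -59.5 229. ]
lever_hinge [279.9 116.4] 0.8 [ 22.6 -58.1 225. ]
```

View pics/w6.png

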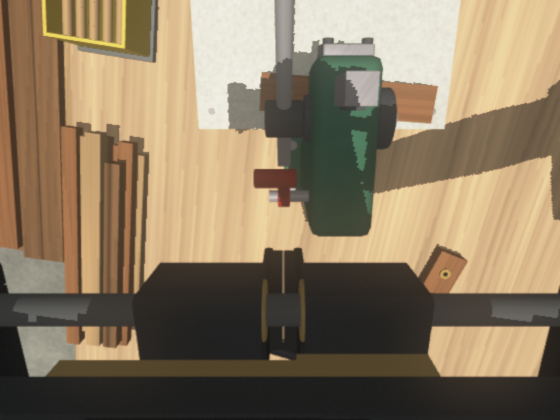

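The wrist picture shows the red bar now at (276,179), in front of its hinge pins at (285,195). At press x ≈ 70, that makes the catch fully over (72 mm of travel). Now to above the lever ball, opening on the way.

Emit:
{"name": "send_rows", "arguments": {
  "moves": [-3.5, 0, -0.4, 0, 0, 0, 1, -7, 0, -0.4, 0, 0, 0, 1, -10.5, 0, -0.4, 0, 0, 0, 1, -14, 0, -0.4, 0, 0, 0, 1, -17.5, 0, -0.4, 0, 0, 0, 1]
}}

```text
time_s: 13.47
ee_pos: [651.8, -76.0, 414.6]
eef_rot: [-1.131, -1.316, 1.319]
ft_force: [1.4, -0.6, 0.5]
finger_gap: 25.6
```

Emit:
{"name": "send_rows", "arguments": {
  "moves": [-1, 0, 0, 0, 0, 0, 1, -2, 0, 0, 0, 0, 0, 1, -2.5, 0, 0, 0, 0, 0, 1, -2.5, 0, 0, 0, 0, 0, 1, -2.5, 0, 0, 0, 0, 0, 1]
}}

```text
time_s: 13.88
ee_pos: [655.8, -98.6, 416.1]
eef_rot: [-1.133, -1.318, 1.318]
ft_force: [0.1, 0.3, 0.4]
finger_gap: 59.0
```

Run:
```python
from h import *
st=state();f=grab_frame("wrist");c=cam(f,st);save(f,"w7.png");print(topress(st["ee_pos"]),st["finger_gap"],st["time_s"])
for th,z in(("lever_ball",330),("nose",86)):
    for x in landmark_of("wrist",th)[:2]: print(th,np.round(x["pixel"],1),round(float(x["score"]),2),np.round(topress(onz(c,x["pixel"],z)),1))
for q in outline_of("wrist","lever_ball")[:1]: print(q["box"],q["score"])
```

```text
[-111.42749959  -57.94801206  416.07610249] 58.982267741483014 13.8833
lever_ball [286.2 217.9] 0.56 [-108.8  -56.2  330. ]
nose [322.6 237.7] 0.56 [ 0.3 -0.4 86. ]
[264.4, 191.0, 313.5, 295.3] 0.9
```

View pics/w7.png

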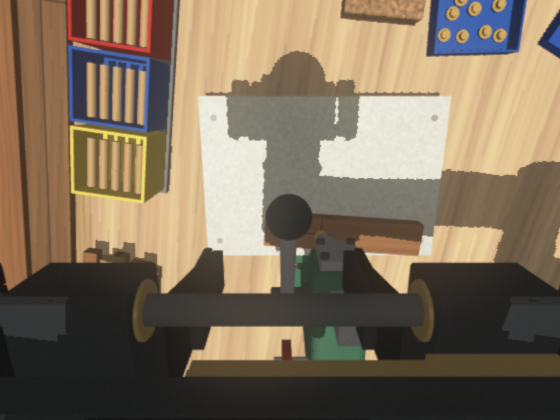

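The wrist picture shows the black ball at (289,217), centred between the fingers, at about press (-109,-58,330). I descend around it and grip.

Emit:
{"name": "send_rows", "arguments": {
  "moves": [0, 0, 0, 0, 0, 0, 1, 0.1, 2, 0, 0, 0, 0, 1, 0.1, 5, 0, 0, 0, 0, 1, 0.1, 8, 0, 0, 0, 0, 1, 0.1, 10.6, 0, 0, 0, 0, 1]
}}

```text
time_s: 14.5
ee_pos: [655.0, -97.7, 308.9]
eef_rot: [-1.133, -1.318, 1.317]
ft_force: [-0.1, -0.1, -1.0]
finger_gap: 87.0
```

Emit:
{"name": "send_rows", "arguments": {
  "moves": [0, 0, 0, 0, 0, 0, -1, 0, 0, 0, 0, 0, 0, -1, 0, 0, 0, 0, 0, 0, -1, 0, 0, 0, 0, 0, 0, -1, 0, 0, 0, 0, 0, 0, -1],
  "force": 30
}}

```text
time_s: 14.92
ee_pos: [656.4, -98.4, 312.9]
eef_rot: [-1.137, -1.321, 1.315]
ft_force: [1.1, -0.7, -0.7]
finger_gap: 61.4
```

Emit:
{"name": "send_rows", "arguments": {
  "moves": [0, 0, 0, 0, 0, 0, -1, 0, 0, 0, 0, 0, 0, -1, 0, 0, 0, 0, 0, 0, -1, 0, 0, 0, 0, 0, 0, -1, 0, 0, 0, 0, 0, 0, -1]
}}

```text
time_s: 15.33
ee_pos: [651.6, -99.1, 310.7]
eef_rot: [-1.127, -1.31, 1.321]
ft_force: [-9.9, 0.6, 3.9]
finger_gap: 32.2
```

Emit:
{"name": "send_rows", "arguments": {
  "moves": [-0.4, 0.55, 0.1, 0, 0, 0, -1, -0.8, 1.1, 0.2, 0, 0, 0, -1, -1.15, 1.7, 0.3, 0, 0, 0, -1, -1.5, 2.3, 0.3, 0, 0, 0, -1, -1.8, 2.9, 0.3, 0, 0, 0, -1]
}}

```text
time_s: 15.75
ee_pos: [654.3, -116.7, 282.8]
eef_rot: [-1.133, -1.318, 1.318]
ft_force: [-4.9, 0.9, 5.1]
finger_gap: 31.9
```

Emit:
{"name": "send_rows", "arguments": {
  "moves": [-0.3, 0.6, 0, 0, 0, 0, -1, -0.55, 1.2, 0, 0, 0, 0, -1, -0.8, 1.9, 0, 0, 0, 0, -1, -1, 2.5, 0, 0, 0, 0, -1, -1.2, 3.15, 0, 0, 0, 0, -1]
}}

```text
time_s: 16.17
ee_pos: [656.2, -128.7, 252.2]
eef_rot: [-1.134, -1.318, 1.318]
ft_force: [-6.2, 3.6, 10.0]
finger_gap: 32.0
```

Run:
```python
from h import *
st=state();print(topress(st["ee_pos"]),st["ft_force"],st["finger_gap"],st["time_s"])
f=grab_frame("scene");c=cam(f)
for x in landmark_of("scene","lever_ball")[:2]: print(x["pixel"],x["score"],onplane(c,x["pixel"]).round(1))
```

```text
[-141.27518345  -53.84638921  252.15592142] [-6.18864358  3.59815815  9.98878154] 32.0364815834261 16.1667
[320.2, 238.7] 0.69 [-142.2  -55.   279.5]
```

Emit:
{"name": "send_rows", "arguments": {
  "moves": [-0.15, 0.65, 0, 0, 0, 0, -1, -0.3, 1.3, 0, 0, 0, 0, -1, -0.4, 2, 0, 0, 0, 0, -1, -0.5, 2.7, 0, 0, 0, 0, -1, -0.55, 3.35, 0, 0, 0, 0, -1]
}}

```text
time_s: 16.68
ee_pos: [657.1, -134.8, 219.8]
eef_rot: [-1.136, -1.318, 1.319]
ft_force: [-6.1, 0.2, 11.1]
finger_gap: 32.0
```

Emit:
{"name": "send_rows", "arguments": {
  "moves": [0, 0.6, 0, 0, 0, 0, -1, 0, 1.2, 0, 0, 0, 0, -1, 0, 1.8, 0, 0, 0, 0, -1, 0, 2.3, 0, 0, 0, 0, -1, 0, 2.6, 0, 0, 0, 0, -1]
}}

```text
time_s: 17.1
ee_pos: [657.2, -135.4, 193.6]
eef_rot: [-1.136, -1.317, 1.319]
ft_force: [-6.1, -1.0, 11.8]
finger_gap: 32.4
```

Emit:
{"name": "send_rows", "arguments": {
  "moves": [0, 0.2, 0, 0, 0, 0, -1, 0, 0.3, 0, 0, 0, 0, -1, 0, 0.3, 0, 0, 0, 0, -1, 0, 0.3, 0, 0, 0, 0, -1, 0, 0.3, 0, 0, 0, 0, -1]
}}

```text
time_s: 17.52
ee_pos: [657.1, -135.2, 190.9]
eef_rot: [-1.136, -1.317, 1.319]
ft_force: [-6.8, -1.4, 11.2]
finger_gap: 31.7
```

Emit:
{"name": "send_rows", "arguments": {
  "moves": [0, 0.1, 0, 0, 0, 0, -1, 0, 0.2, 0, 0, 0, 0, -1, 0, 0.3, 0, 0, 0, 0, -1, 0, 0.4, 0, 0, 0, 0, -1, 0, 0.4, 0, 0, 0, 0, -1],
  "force": 40
}}

```text
time_s: 17.93
ee_pos: [657.1, -134.9, 187.0]
eef_rot: [-1.136, -1.318, 1.319]
ft_force: [-6.8, 0.8, 11.8]
finger_gap: 31.8
```

Emit:
{"name": "send_rows", "arguments": {
  "moves": [0, 0.1, 0, 0, 0, 0, -1, 0, 0.2, 0, 0, 0, 0, -1, 0, 0.3, 0, 0, 0, 0, -1, 0, 0.4, 0, 0, 0, 0, -1, 0, 0.4, 0, 0, 0, 0, -1]
}}

```text
time_s: 18.35
ee_pos: [657.1, -134.7, 183.7]
eef_rot: [-1.135, -1.318, 1.319]
ft_force: [-6.9, 0.9, 14.6]
finger_gap: 31.9
```

Run:
```python
from h import *
st=state();print(topress(st["ee_pos"]),st["ft_force"],st["finger_gap"],st["time_s"])
f=grab_frame("scene");c=cam(f);save(f,"s8.png",(280,190,380,290),6)
for th in("lever_ball","nose","catch_knob","insert_top"):
  for x in landmark_of("scene",th)[:2]: print(th,x["pixel"],x["score"],onplane(c,x["pixel"],0 if th=="nose" else -55).round(1))
```

```text
[-147.2785377   -53.90391385  183.72333456] [-6.93361147  0.91554456 14.58772919] 31.88743708938324 18.35
nose [408.1, 235.4] 0.34 [ 788.1   -0.  -359.6]
catch_knob [367.0, 198.3] 0.57 [ 82.3 -55.  284. ]
insert_top [181.3, 247.4] 0.53 [-531.   -55.   524.2]
insert_top [211.5, 293.0] 0.19 [-488.   -55.   380.6]
```

View pics/s8.png

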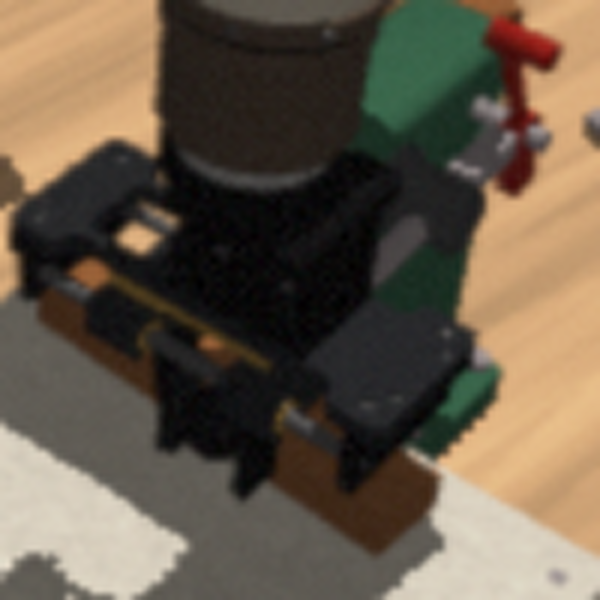

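The crop shows the hand on the ball at about (205,430), with the lever down and the red catch over at (525,45). The rail lies flat underneath. The force has begun to rise, so I press on in small steps.

Emit:
{"name": "send_rows", "arguments": {
  "moves": [0, 0.1, 0, 0, 0, 0, -1, 0, 0.2, 0, 0, 0, 0, -1, 0, 0.3, 0, 0, 0, 0, -1, 0, 0.3, 0, 0, 0, 0, -1, 0, 0.3, 0, 0, 0, 0, -1]
}}

```text
time_s: 19.02
ee_pos: [657.1, -134.5, 181.7]
eef_rot: [-1.136, -1.319, 1.319]
ft_force: [-8.8, 1.5, 16.9]
finger_gap: 32.1
```

Emit:
{"name": "send_rows", "arguments": {
  "moves": [0, 0, 0, 0, 0, 0, -1, 0, 0, 0, 0, 0, 0, -1, 0, 0, 0, 0, 0, 0, -1, 0, 0, 0, 0, 0, 0, -1, 0, 0, 0, 0, 0, 0, -1]
}}

```text
time_s: 19.43
ee_pos: [657.1, -134.5, 181.7]
eef_rot: [-1.136, -1.319, 1.319]
ft_force: [-9.2, 2.4, 17.7]
finger_gap: 31.6
```

Emit:
{"name": "send_rows", "arguments": {
  "moves": [0, 0.1, 0, 0, 0, 0, -1, 0, 0.2, 0, 0, 0, 0, -1, 0, 0.3, 0, 0, 0, 0, -1, 0, 0.4, 0, 0, 0, 0, -1, 0, 0.4, 0, 0, 0, 0, -1]
}}

```text
time_s: 19.85
ee_pos: [657.1, -134.2, 178.9]
eef_rot: [-1.136, -1.319, 1.319]
ft_force: [-11.0, 5.0, 20.5]
finger_gap: 31.5
```

Run:
```python
from h import *
st=state();print(topress(st["ee_pos"]),st["ft_force"],st["torque"],st["finger_gap"],st["time_s"])
st=state();f=grab_frame("wrist");c=cam(f,st);save(f,"w9.png")
for th in("lever_ball","ram","nose"):
  for x in landmark_of("wrist",th)[:2]: print(th,np.round(x["pixel"],1),x["score"],onplane(c,x["pixel"]).round(1))
T=np.linalg.inv(np.array(f["tool_from_camera"]))
K=np.array(f["camera_matrix"])
for y in(-30,-25,-19,-13,-8):
    q=K@(T@np.array([0,y,0,1.]))[:3];print("tool y",y,(q[:2]/q[2]).round(1))
```

```text
[-146.79181175  -54.00082109  178.86399553] [-10.97201675   4.98486291  20.5471804 ] [ 1.2750191   3.05628765 -0.00809025] 31.48931851946 19.85
lever_ball [282.3 294.3] 0.61 [-122.5  -55.   163.8]
tool y -30 [284.3 297.4]
tool y -25 [284.3 291.4]
tool y -19 [284.3 284.6]
tool y -13 [284.2 278.3]
tool y -8 [284.2 273.3]
```

Emit:
{"name": "send_rows", "arguments": {
  "moves": [0, 0, 0, 0, 0, 0, -1, 0, 0, 0, 0, 0, 0, -1, 0, 0, 0, 0, 0, 0, -1, 0, 0, 0, 0, 0, 0, -1, 0, 0, 0, 0, 0, 0, -1]
}}

```text
time_s: 20.47
ee_pos: [657.1, -134.2, 178.9]
eef_rot: [-1.136, -1.319, 1.319]
ft_force: [-10.3, 3.4, 20.5]
finger_gap: 31.8
```

Emit:
{"name": "send_rows", "arguments": {
  "moves": [0, 0, 0, 0, 0, 0, -1, 0, 0, 0, 0, 0, 0, -1, 0, 0, 0, 0, 0, 0, -1, 0, 0, 0, 0, 0, 0, -1, 0, 0, 0, 0, 0, 0, -1]
}}

```text
time_s: 20.88
ee_pos: [657.1, -134.2, 178.9]
eef_rot: [-1.136, -1.319, 1.319]
ft_force: [-10.5, 2.4, 20.2]
finger_gap: 31.8
```

Run:
```python
from h import *
f=grab_frame("wrist");st=state();c=cam(f,st)
for th in("lever_ball","lever_hinge","ram"):
  for x in outline_of("wrist",th)[:1]: print(th,np.round(x["box"]),x["score"])
  for x in landmark_of("wrist",th)[:1]: print(th,np.round(x["pixel"],1),x["score"])
for q in(.65,.75,.8):
  a=np.radians(38)-q;print(q,proj(c,pw(23-170*np.cos(a),-57,225+170*np.sin(a))).round(1))
for n in("scene","top"):
  g=grab_frame(n)
  for th in("ram","catch_knob"):
    for x in landmark_of(n,th)[:1]: print(n,th,np.round(x["pixel"],1),x["score"])
```

```text
lever_ball [245. 256. 324. 361.] 0.77
lever_ball [282.3 293.4] 0.69
lever_hinge [129. 134. 560. 372.] 0.73
ram [129. 136. 558. 373.] 0.3
0.65 [276.1 322.9]
0.75 [277. 300.]
0.8 [277.3 291.8]
top catch_knob [233.3 154.8] 0.21
```

The ball's image row fits a lever angle of about 0.75 to 0.79, and the push is steady at 20 N with no movement. I hand the job in.

```bash
python3 -c "
from h import *
print(env.sign_off())"
```

```text
the job is handed in; nothing more can be done
None
```

I handed the job in at about 21 s of the 72 s, holding the lever down with a steady push; the interface gives no verdict.

1. **Rail:** I gripped its plain end and slid it flat until the insert stood under the nose, then let go. Two close views at right angles put the insert about 1.5 mm off the nose's centre, against the 4 mm allowed.
2. **Catch:** I pushed the red bar forward with shut fingers. The wrist camera then put it 72 mm further forward, which is fully over. The scene camera's network put it about 13 mm short of that, but in the same picture the hinge came out 6 mm off too, so I went by the wrist view.
3. **Lever:** I gripped the ball and pulled it down its arc. The push stayed at about 11 N while the insert moved, then climbed to 20 N at the stop.

**Last checks:**
- **Hold:** the push stayed at about 20 N over 0.8 s with the tool not moving. The ball's image row fits a lever angle of about 0.75 to 0.79.
- **Slip:** the fingers had slipped about 8 mm down the ball by then, though the grip no longer moved.
- **Side pull:** a sideways pull of about 10 N on the ball remained.
- **Not seen:** the hand hid the insert and the ram at the end. That the insert is home rests on the force and the lever angle, not on a picture.
- **Bystanders:** I touched none of the other things and saw nothing to suggest one had moved, but I did not measure them again at the end.

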